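Load the ultrasonic cleaner with boards

ROBOT

A 6-joint arm with a two-finger parallel gripper is mounted at the origin on the work surface. World frame = base frame: x ahead of the robot, y to its left, z up, the work surface at z = 0. Lengths are in m, angles in rad, forces in N, time in s.
With the tool pointing down it reaches from about 0.35 to 0.85 m from the base axis. Payload 8.1 kg.
Tool frame: the origin (TCP) lies at the centre of the arm's flange, where the gripper is bolted on; the fingertips stand 186 mm ahead of it and the grasp point (between the pads) lies 167 mm ahead of it; z points along the fingers, y is the line along which they close (so a half turn about z gives the same grasp; the last joint's range is limited). The gripper opens to 93 mm and grips with 3 to 60 N. Pads are 15 mm wide; open, the fingers measure 128 mm over their backs; the gripper's body (75 mm by 188 mm) begins 65 mm behind the grasp point.
Start: joints at [-1.279, 0.13, 1.488, -0, 1.523, -0.085], TCP at [0.221, -0.558, 0.405] pointing down, gripper open.
Joint ranges: [-2.96, 2.96], [-0.89, 2.26], [0.02, 2.5], [-1.34, 4.48], [0, 2.73], [-2.66, 2.66]. Speed limits (rad/s): [2.39, 2.39, 2.79, 3.14, 3.14, 3.14].

INTERFACE

Orientations are given as a rotation vector (axis times angle).
In Python, from plant import robot gives the robot as it stands.
- The arm moves only by the tool apply_moves, never from a script. Its argument "series" is a list of rows, each a list of 2 entries, a list of its own where there are three numbers: the shift along the tool's x, y, z in mm, then the turn, a rotation vector about the tool's x, y, z in rad. A call has 1 to 12 rows; each row shifts and turns the commanded pose from where the row before left it, along the tool's axes as they then stand; what a row does not reach is not made up. A row lasts 1/12 s, in which the tool goes at most 41.7 mm and 7.16 degrees, less where a joint would pass 70% of its speed; a pose out of reach is approached as far as the arm can. A call is refused whole if a number of a shift passes 41.7 or a number of a turn 0.125, either way. A call with a gripper value outside its range is refused whole. "claw" is the opening, from 0 (shut) to 1 (fully open), set as the call begins (left out, the last holds). The fingers move at their own pace and stop on an object; "newtons" is the grip in N (left out, the last holds). Time passes only in rows, so rows that do not move let the fingers close. It gives the time, the measured TCP pose, the force, the opening and the grip force at its end, in the units of the state.
- robot.read_state(): the state, without advancing time (a new reading comes with each control period).
- robot.read_camera(name): name is "scene" or "top" or "wrist"; returns (picture, depth): 420x560x3 uint8, blue, green, red; 420x560 float32, m along the optical axis (not along the pixel's ray), 0 where there is no reading.
- robot.calibration(name): a dict with "fx", "fy", "cx", "cy" (pixels), "extrinsics" (4x4, takes a point from world to camera coordinates). Camera axes: x right, y down, z forward; pixel columns grow to the right and rows downward; lengths in m; the calibration is good to about 2 mm. A picture is of the moment at which its call begins: read the wrist's pose just before it. calibration takes no time and is no camera call; for the wrist camera it gives the pose at the moment of the call.
- robot.close_job(): hands the job in; it is judged then, once.
The state is a dict: "t": time; "q": joint angles; "dq": joint speeds; "joint_torque": joint torques, N m; "tool_pos": TCP position; "orientation": TCP orientation; "force": force on the tool from outside, world axes, zero at the start; "wrist_torque": the same for the moment, N m; "opening": finger opening in m; "gripper_force": force on a finger pad.
Only numpy, scipy, OpenCV 4.12 (cv2) and the standard library are available. Lean on these libraries where they do the work, as an engineer would, in place of code of your own. Each camera call takes 0.05 s, during which the arm holds its last target. There are 200 camera calls.

TASK

Load the ultrasonic cleaner for the next wash: lift its lid off by the knob and lay it flat on the mat, then thread every circuit board on the mat, component side up, over the two pins of the rack in the tank, one above another and right down, without dropping any. When all are on, put the white hold-down bar over the same pins on top of them, then set the lid squarely back on the tank, and leave the other things on the bench where they are.

Things in the scene. Friction and masses are not known exactly. Their poses are not given: they have to be found in the camera images.
- cleaner: bench ultrasonic cleaner, white housing 175 (x) x 190 (y) x 162 mm high with a blue front panel towards -x, fixed to the bench; in its top a dry steel tank with an opening 135 (x) x 150 (y) mm and 88 mm deep. Origin: centre of the underside, z up. It stands turned a little, differently each time.
- mouth (a point): centre of the tank's opening, level with the rim; axes as the cleaner's
- rack (a point): centre of the top face of the rack (70 x 110 mm plate, fixed in the tank, 80 mm below the rim), midway between its two fixed upright steel pins: 6 mm thick, 70 mm tall, tapered over the last 6 mm, 60 mm apart along the rack's y. Axes as the cleaner's. The lowest board lies on this face.
- pin_left (a point): tip of the pin on the rack's +y side, 10 mm below the rim
- pin_right (a point): tip of the pin on the rack's -y side
- lid: loose steel lid, on the tank at the start: plate 165 (x) x 180 (y) x 4 mm over a centring step 129 x 144 x 6 mm that drops into the opening with 3 mm to spare all round; black knob on top. 0.28-0.46 kg. Origin: centre of the underside of the step, 6 mm below the rim when seated, 0 when on the mat. The right-hand part of the mat (x 0.43 to 0.62, y -0.46 to -0.28) is clear for it.
- lid_knob (a point): centre of the grip of the lid's knob, 31 mm above the lid's origin: a block 22 (x) x 44 (y) x 22 mm with rounded edges on a short stem, 10 mm clear of the lid's plate; grip across x
- bar: white plastic hold-down bar 24 (x) x 80 (y) x 8 mm with two 9 mm holes on its y axis, 30 mm either side of the centre, 0.06 kg; lies flat on the mat among the boards. Origin: centre of the underside; both faces are alike.
- bar_mid (a point): centre of the bar, 4 mm above its underside
- jar: small glass paste jar with a black cap, 42 mm across, 38 mm high, between the boards and the cleaner; leave alone. Origin: underside
- flux_bottle: amber bottle with red cap, 44 mm across, 105 mm high, beyond the boards; leave alone. Origin: underside
- glue_bottle: red bottle with orange cap, 38 mm across, 115 mm high, beyond the boards; leave alone. Origin: underside
- solder_reel: reel of solder lying flat, 60 mm across, 30 mm high, to the right beyond the boards; leave alone. Origin: underside
- screwdriver: red-handled screwdriver 190 mm long, lying near the robot to the right; leave alone
- brush: flux brush with a thin wooden handle, 170 mm long, lying near the robot to the left; leave alone
- board_1: green circuit board on an aluminium plate, components up: 44 (x) x 80 (y) x 6 mm, two 9 mm holes on its y axis 30 mm either side of the centre; on top, in the middle, a flat tinned can 24 (x) x 34 (y) x 9 mm: grip it across x; the next board rests on it (15 mm a board). 0.07-0.12 kg. Origin: centre of underside. Half-turn symmetrical. 2 to 4 of these lie on the mat.
- board_2: another such board, as board_1
- board_3: another such board, as board_1
- board_4: another such board, as board_1
There are look-alikes about, which are no part of the job. Leave any blue or brown look-alike of the board_4 alone.

How it is judged:
By the outcome, as a careful person would: the job done as asked, in the order asked, and still so for the second after the job is handed in, with the robot touching nothing.
Of board_1, board_2, board_3, board_4 only 2 to 4 are there at a start; the rules pass over those that are not, and their reading is None.
At some moment in a run one of board_1, board_2, board_3, board_4, bar may be knocked a few centimetres aside while the robot is not near it.
It also fails if it takes over 210 s, if anything falls off the work surface, if the arm or the gripper's body presses on something with over 40 N, if the wrist force passes 120 N, or if a joint passes its speed limit or range.

## Working session

There is one attempt and no reset: what is moved stays moved. The work goes in short steps, Python scripts to look and compute and a tool call to move; the robot and the scene stay as the last step left them, time stands still between calls to the robot, and variables do not carry over. Pictures are saved under pics/ and viewed, at most 14 in all, crops included, and the job is handed in when it is done.

Besides the shell and the picture viewer there is one more tool, called after "Emit:" by a JSON object that holds its "api" and its "payload". apply_moves: Moves the arm, as the interface text tells. Its arguments: {"type":"object","properties":{"series":{"type":"array"},"claw":{"type":"number"},"newtons":{"type":"number"}},"required":["series"]}

```bash
ls; mkdir -p pics; cat > h.py <<'E'
import numpy as np, cv2
from scipy.spatial.transform import Rotation as R
from plant import robot
def cam(n):
    c=robot.calibration(n); b,d=robot.read_camera(n); return c,b,d
def world(c,d,u,v):
    u=np.asarray(u,float);v=np.asarray(v,float);z=d[v.astype(int),u.astype(int)]
    p=np.stack([(u-c['cx'])/c['fx']*z,(v-c['cy'])/c['fy']*z,z,np.ones_like(z)],-1)
    return (p@np.linalg.inv(c['extrinsics']).T)[...,:3]
def cloud(c,d):
    v,u=np.mgrid[:d.shape[0],:d.shape[1]]; return world(c,d,u,v)
def st():
    s=robot.read_state(); print('t',round(s['t'],2),'p',np.round(s['tool_pos'],4),'o',np.round(s['orientation'],3),'F',np.round(s['force'],1),'op',round(s['opening'],4),'g',round(s['gripper_force'],1)); return s
E
python3 - <<'E'
from h import *
s=st(); print(R.from_rotvec(s['orientation']).as_matrix().round(3))
c,b,d=cam('top'); np.savez('top.npz',b=b,d=d); cv2.imwrite('pics/top.png',b); print(c)
c,b,d=cam('scene'); cv2.imwrite('pics/scene.png',b)
E
```

```text
pics
t 0.0 p [ 0.2207 -0.5577  0.4037] o [-3.084 -0.588  0.   ] F [ 0.5 -0.3  0.8] op 0.0933 g 0.0
[[ 0.93   0.368 -0.001]
 [ 0.368 -0.93   0.002]
 [ 0.    -0.002 -1.   ]]
{'fx': 452.78267306828957, 'fy': 452.78267306828957, 'cx': 282.9710194429597, 'cy': 209.28520672556215, 'extrinsics': array([[-0.06072175, -0.99815095,  0.00274773,  0.02491983],
       [-0.97177623,  0.05848814, -0.22853907,  0.58172296],
       [ 0.22795578, -0.01654747, -0.97353086,  1.01740417],
       [ 0.        ,  0.        ,  0.        ,  1.        ]])}
```

View pics/top.png

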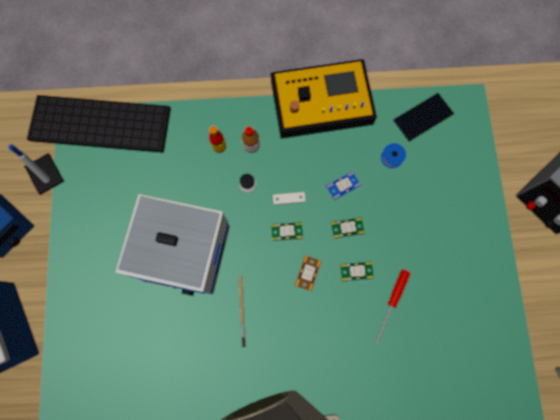

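View pics/scene.png

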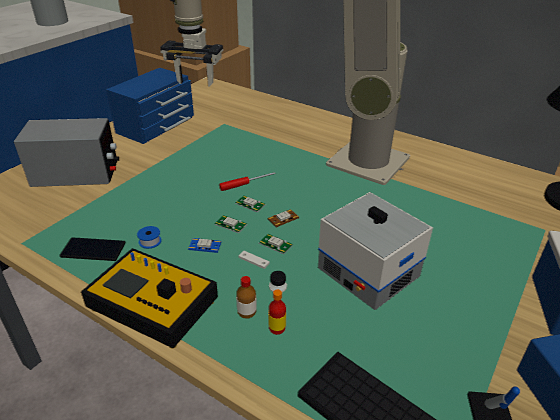

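Top view: three green boards at (287,231), (348,228) and (357,271), the white bar at (289,198), and the lid knob at (167,239). The look-alikes are brown at (309,273) and blue at (344,185). The green ones match the description. I'll measure everything and confirm with an enlarged crop.

```bash
python3 - <<'E'
from h import *
z=np.load('top.npz');b,d=z['b'],z['d'];c=robot.calibration('top');P=cloud(c,d)
def rect(m,name):
    p=P[m]; r=cv2.minAreaRect(p[:,:2].astype(np.float32)*1000)
    (w,h),a=r[1],r[2]
    if h<w: a+=90; w,h=h,w   # a: x-axis dir (short side) in deg
    a=(a+90)%180-90
    print(name,len(p),np.round(r[0],1),'size',np.round((w,h),1),'short-axis deg',round(a,1),'z',np.round(np.percentile(p[:,2],[5,50,95])*1000,1))
for n,u,v in [('A',287,231),('B',348,228),('C',357,271),('bar',289,198),('brown',309,273),('blue',344,185)]:
    w=np.zeros(d.shape,bool); w[v-22:v+22,u-24:u+24]=1
    m=w&(P[...,2]>0.0035)&(P[...,2]<.03)
    n_,l=cv2.connectedComponents(m.astype(np.uint8)); 
    k=np.bincount(l[m]).argmax(); rect(l==k,n)
    rect(w&(P[...,2]>.0105)&(l==k),n+' can') if n!='bar' else 0
w=np.zeros(d.shape,bool); w[180:310,100:240]=1
rect(w&(abs(P[...,2]-.166)<.006),'lid'); rect(w&(P[...,2]>.178),'knob')
cv2.imwrite('pics/crop.png',cv2.resize(b[160:300,250:390],None,fx=4,fy=4,interpolation=cv2.INTER_CUBIC))
E
```

```text
A 430 [540.5 -16.5] size [45.3 80.5] short-axis deg -0.1 z [ 3.8  6.9 15.4]
A can 129 [541.  -14.8] size [36.3 37.9] short-axis deg -89.3 z [11.3 13.4 17.1]
B 443 [ 540.2 -167.5] size [46.9 81.8] short-axis deg 3.1 z [ 3.9  7.  15.8]
B can 131 [ 535.4 -160.1] size [31.6 54. ] short-axis deg 8.1 z [11.4 13.9 17.2]
C 463 [ 430.2 -180.3] size [47.8 81.5] short-axis deg -0.8 z [ 3.8  6.9 16.1]
C can 142 [ 430.5 -182.8] size [35.5 38.7] short-axis deg 7.9 z [11.2 14.2 17.6]
bar 265 [625.1 -25.8] size [25.1 80.7] short-axis deg 1.4 z [ 4.2  6.7 10.4]
brown 470 [433.3 -61.1] size [46.5 79.4] short-axis deg 66.4 z [ 3.9  6.8 15.9]
brown can 135 [428.  -56.5] size [29.2 57.2] short-axis deg 69.1 z [11.  13.8 17.2]
blue 418 [ 650.6 -168.3] size [47.1 81.4] short-axis deg 29.9 z [ 3.9  7.  15.8]
blue can 126 [ 650.7 -168.8] size [36.8 39.8] short-axis deg 26.4 z [11.2 14.3 17.6]
lid 6608 [504.2 239.7] size [174.9 190.3] short-axis deg -15.5 z [161.2 164.5 167.4]
knob 314 [433.1 129.6] size [ 31.1 311.5] short-axis deg -33.2 z [ 186.2  196.6 1123.4]
```

View pics/crop.png

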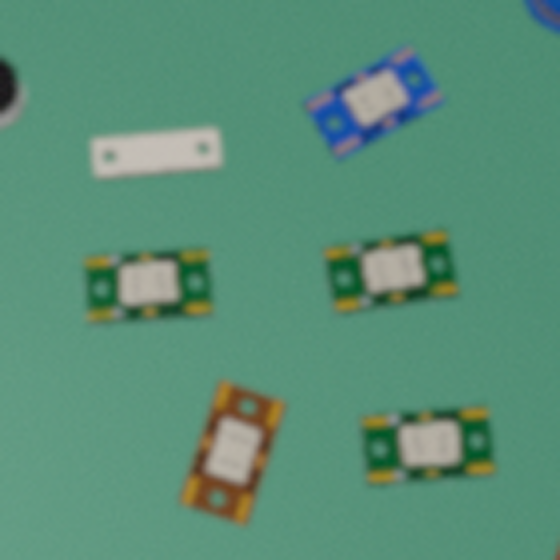

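The crop confirms three green boards plus the white two-hole bar, with blue and brown as the look-alikes. Next I need the knob, the clear area for the lid, and the wrist camera's mounting.

```bash
cat >> h.py <<'E'
def plan(x,y,z,yaw):
    """print shift in tool axes (mm) and turn about tool z (rad) to reach TCP x,y,z(m), yaw of tool x (deg), tool down"""
    s=st(); r=R.from_rotvec(s['orientation']); d=r.inv().apply(np.array([x,y,z])-s['tool_pos'])*1000
    m=r.as_matrix(); ya=np.degrees(np.arctan2(m[1,0],m[0,0])); Y=np.radians((yaw-ya+180)%360-180)
    down=R.from_euler('z',yaw,degrees=True)*R.from_euler('x',180,degrees=True)
    print('now yaw',round(ya,2),'shift(tool now)',d.round(1),'turn rv',(r.inv()*down).as_rotvec().round(4))
    d2=down.inv().apply(np.array([x,y,z])-s['tool_pos'])*1000; print('shift (tool after turn)',d2.round(1))
E
python3 - <<'E'
from h import *
z=np.load('top.npz');b,d=z['b'],z['d'];c=robot.calibration('top');P=cloud(c,d)
w=np.zeros(d.shape,bool); w[225:255,145:195]=1
m=w&(P[...,2]>.178)&(P[...,2]<.21); p=P[m]; print('knob',cv2.minAreaRect(p[:,:2].astype(np.float32)*1000),p[:,2].mean())
m=np.zeros(d.shape,bool);m[262:350,370:415]=1;m&=(P[...,2]>.005)&(P[...,2]<.1);print('driver',P[m].min(0),P[m].max(0))
m=np.zeros(d.shape,bool);m[140:170,378:410]=1;m&=(P[...,2]>.01)&(P[...,2]<.1);print('reel',P[m].min(0),P[m].max(0))
m=np.zeros(d.shape,bool);m[170:195,236:260]=1;m&=(P[...,2]>.01)&(P[...,2]<.1);print('jar',P[m].min(0),P[m].max(0))
s=robot.read_state();cw=robot.calibration('wrist');E=cw['extrinsics'];T=np.eye(4);T[:3,:3]=R.from_rotvec(s['orientation']).as_matrix();T[:3,3]=s['tool_pos']
print((E@T).round(4),cw['fx'],cw['cx'],cw['cy'])
plan(.504,.24,.45,74.5)
E
```

```text
knob ((505.4443664550781, 239.89938354492188), (45.39087677001953, 22.359922409057617), 74.10246276855469) 0.19495645118028856
driver [ 0.25036741 -0.31632329  0.00503417] [ 0.45015828 -0.20770424  0.02870405]
reel [ 0.68998298 -0.34936787  0.01063734] [ 0.76163283 -0.27252192  0.0374963 ]
jar [0.6499449  0.05869407 0.01021378] [0.68745137 0.09503408 0.04277893]
[[ 7.000e-04  1.000e+00  7.000e-04 -1.300e-03]
 [-9.681e-01  8.000e-04 -2.507e-01  7.200e-02]
 [-2.507e-01 -5.000e-04  9.681e-01 -1.800e-03]
 [ 0.000e+00  0.000e+00  0.000e+00  1.000e+00]] 326.35053200657495 277.3656661163058 210.78075888813015
t 0.1 p [ 0.2207 -0.5577  0.4038] o [-3.084 -0.588  0.   ] F [-0.1  0.  -0. ] op 0.0926 g 0.0
now yaw 21.59 shift(tool now) [ 556.9 -637.6  -45.1] turn rv [-1.500e-03 -9.000e-04 -9.235e-01]
shift (tool after turn) [844.4  59.8 -46.2]
```

Emit:
{"api": "apply_moves", "payload": {"series": [[[0,0,-6],[0,0,-0.1155]],[[0,0,-6],[0,0,-0.1155]],[[0,0,-6],[0,0,-0.1155]],[[0,0,-6],[0,0,-0.1155]],[[0,0,-6],[0,0,-0.1155]],[[0,0,-6],[0,0,-0.1155]],[[0,0,-6],[0,0,-0.1155]],[[0,0,-6],[0,0,-0.1155]],[[20,1.5,0],[0,0,0]],[[35,2.5,0],[0,0,0]],[[38,2.5,0],[0,0,0]],[[38,2.5,0],[0,0,0]]], "claw": 0.7}}

```text
t: 1.1
tool_pos: [0.2644, -0.4328, 0.4519]
orientation: [-2.5, -1.9, -0.001]
force: [0.5, 0.3, 0.9]
opening: 0.0648
gripper_force: 0.0
```

Emit:
{"api": "apply_moves", "payload": {"series": [[[38,2.5,0],[0,0,0]],[[38,2.5,0],[0,0,0]],[[38,2.5,0],[0,0,0]],[[38,2.5,0],[0,0,0]],[[38,2.5,0],[0,0,0]],[[38,2.5,0],[0,0,0]],[[38,2.5,0],[0,0,0]],[[38,2.5,0],[0,0,0]],[[38,2.5,0],[0,0,0]],[[38,2.5,0],[0,0,0]],[[38,2.5,0],[0,0,0]],[[38,2.5,0],[0,0,0]]]}}

```text
t: 2.1
tool_pos: [0.4149, -0.0006, 0.4526]
orientation: [2.5, 1.902, 0.0]
force: [1.1, 0.3, -0.2]
opening: 0.0651
gripper_force: 0.0
```

```bash
python3 - <<'E'
from h import *
plan(.505,.24,.45,74.5)
E
```

```text
t 2.1 p [ 0.4149 -0.0006  0.4526] o [2.5   1.902 0.   ] F [ 1.1  0.3 -0.2] op 0.0651 g 0.0
now yaw 74.53 shift(tool now) [255.9  22.7   2.6] turn rv [0.0002 0.     0.0006]
shift (tool after turn) [255.9  22.5   2.6]
```

Emit:
{"api": "apply_moves", "payload": {"series": [[[40,3.5,0],[0,0,0]],[[40,3.5,0],[0,0,0]],[[40,3.5,0],[0,0,0]],[[40,3.5,0],[0,0,0]],[[40,3.5,0],[0,0,0]],[[36,3,0],[0,0,0]],[[20,2,0],[0,0,0]],[[0,0,0],[0,0,0]],[[0,0,0],[0,0,0]]]}}

```text
t: 2.85
tool_pos: [0.5048, 0.2391, 0.4517]
orientation: [-2.498, -1.905, 0.003]
force: [-0.8, 0.1, 0.1]
opening: 0.0648
gripper_force: 0.0
```

```bash
cat >> h.py <<'E'
def rectw(p):
    r=cv2.minAreaRect(np.asarray(p)[:,:2].astype(np.float32)*1000); (w,h),a=r[1],r[2]
    if h<w: a+=90; w,h=h,w
    return np.round(r[0],1),np.round((w,h),1),round((a+90)%180-90,1)
def biggest(m):
    n,l=cv2.connectedComponents(m.astype(np.uint8)); return l==np.bincount(l[m]).argmax()
E
python3 - <<'E'
from h import *
s=st(); c,b,d=cam('wrist'); P=cloud(c,d); cv2.imwrite('pics/w1.png',b)
for n,lo,hi in [('knob',.19,.21),('lid',.1645,.172),('housing',.15,.172)]:
    m=biggest((P[...,2]>lo)&(P[...,2]<hi)); print(n,rectw(P[m]),np.median(P[m][:,2]))
E
```

```text
t 2.85 p [0.5048 0.2391 0.4517] o [-2.498 -1.905  0.003] F [-0.8  0.1  0.1] op 0.0648 g 0.0
knob (array([507.5, 238.8]), array([22. , 43.7]), -15.8) 0.19777420897966655
lid (array([508.5, 243.6]), array([165.5, 169.5]), -15.9) 0.16616975657178434
housing (array([508.4, 246.1]), array([174.1, 175.6]), 74.6) 0.16608710928730452
```

View pics/w1.png

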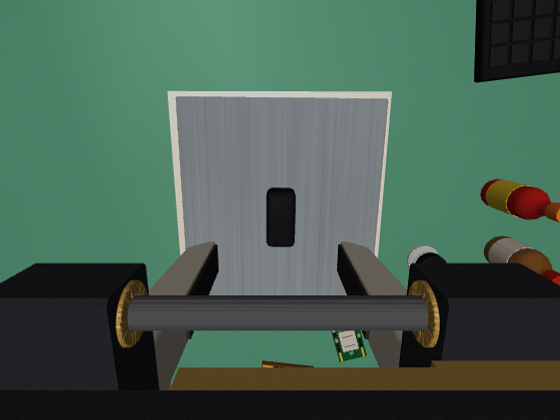

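The lid fills the centre of the view, with the knob at (281,217), which measures (507.5, 238.8) mm at yaw -15.8°. Descending to grip it.

Emit:
{"api": "apply_moves", "payload": {"series": [[[0.5,2.5,0],[0,0,0.005]],[[0,0,20],[0,0,0]],[[0,0,25],[0,0,0]],[[0,0,25],[0,0,0]],[[0,0,16],[0,0,0]],[[0,0,10],[0,0,0]],[[0,0,0],[0,0,0]],[[0,0,0],[0,0,0]]], "claw": 0.6}}

```text
t: 3.57
tool_pos: [0.5076, 0.2373, 0.3572]
orientation: [2.506, 1.895, -0.0]
force: [0.4, 0.1, 0.7]
opening: 0.0561
gripper_force: 0.0
```

Emit:
{"api": "apply_moves", "payload": {"series": [[[0,0,0],[0,0,0]],[[0,0,0],[0,0,0]],[[0,0,0],[0,0,0]],[[0,0,0],[0,0,0]],[[0,0,0],[0,0,0]],[[0,0,0],[0,0,0]],[[0,0,0],[0,0,0]],[[0,0,0],[0,0,0]]], "claw": 0.15, "newtons": 45}}

```text
t: 4.23
tool_pos: [0.5075, 0.2381, 0.3571]
orientation: [-2.505, -1.896, -0.001]
force: [-2.1, -1.1, 3.1]
opening: 0.0216
gripper_force: 45.0
```

```bash
python3 - <<'E'
from h import *
plan(.54,-.372,.36,90)
E
```

```text
t 4.23 p [0.5075 0.2381 0.3571] o [-2.505e+00 -1.896e+00 -1.000e-03] F [-2.1 -1.1  3.1] op 0.0216 g 45.0
now yaw 74.25 shift(tool now) [-578.4  196.9   -3.1] turn rv [ 2.000e-04 -3.000e-04 -2.749e-01]
shift (tool after turn) [-610.1   32.5   -2.9]
```

Emit:
{"api": "apply_moves", "payload": {"series": [[[0,0,-8],[0,0,0]],[[0,0,-14],[0,0,0]],[[0,0,-14],[0,0,-0.055]],[[0,0,-14],[0,0,-0.055]],[[0,0,-10],[0,0,-0.055]],[[0,0,0],[0,0,-0.055]],[[-10,0,0],[0,0,-0.055]],[[-22,2,0],[0,0,0]],[[-35,2,0],[0,0,0]],[[-35,2,0],[0,0,0]],[[-35,2,0],[0,0,0]],[[-35,2,0],[0,0,0]]]}}

```text
t: 5.23
tool_pos: [0.5165, 0.0646, 0.4166]
orientation: [-2.22, -2.222, 0.001]
force: [1.3, 0.5, -2.9]
opening: 0.0222
gripper_force: 45.0
```

Emit:
{"api": "apply_moves", "payload": {"series": [[[-35,2,0],[0,0,0]],[[-35,2,0],[0,0,0]],[[-35,2,0],[0,0,0]],[[-35,2,0],[0,0,0]],[[-35,2,0],[0,0,0]],[[-35,2,0],[0,0,0]],[[-35,2,0],[0,0,0]],[[-35,2,0],[0,0,0]],[[-35,2,0],[0,0,0]],[[-35,2,0],[0,0,0]],[[-35,2,0],[0,0,0]],[[-20,0,0],[0,0,0]]]}}

```text
t: 6.23
tool_pos: [0.5382, -0.3425, 0.4161]
orientation: [-2.223, -2.219, 0.002]
force: [0.2, -0.3, -2.7]
opening: 0.0217
gripper_force: 45.0
```

```bash
python3 - <<'E'
from h import *
plan(.54,-.372,.202,90)
E
```

```text
t 6.23 p [ 0.5382 -0.3425  0.4161] o [-2.223e+00 -2.219e+00  2.000e-03] F [ 0.2 -0.3 -2.7] op 0.0217 g 45.0
now yaw 89.89 shift(tool now) [-29.4   2.1 214.1] turn rv [-0.0011  0.0006 -0.002 ]
shift (tool after turn) [-29.5   1.8 214.1]
```

Emit:
{"api": "apply_moves", "payload": {"series": [[[-20,2,10],[0,0,0]],[[-9,0,30],[0,0,0]],[[0,0,38],[0,0,0]],[[0,0,38],[0,0,0]],[[0,0,38],[0,0,0]],[[0,0,28],[0,0,0]],[[0,0,14],[0,0,0]],[[0,0,8],[0,0,0]],[[0,0,4],[0,0,0]],[[0,0,3],[0,0,0]],[[0,0,2],[0,0,0]],[[0,0,0],[0,0,0]]]}}

```text
t: 7.23
tool_pos: [0.5416, -0.3685, 0.2055]
orientation: [2.219, 2.22, 0.0]
force: [0.3, -0.4, -3.4]
opening: 0.022
gripper_force: 45.0
```

Emit:
{"api": "apply_moves", "payload": {"series": [[[0,0,2],[0,0,0]],[[0,0,1],[0,0,0]],[[0,0,1],[0,0,0]],[[0,0,0.5],[0,0,0]],[[0,0,0],[0,0,0]]]}}

```text
t: 7.65
tool_pos: [0.5413, -0.3683, 0.2011]
orientation: [2.22, 2.221, 0.0]
force: [-3.0, 2.2, 7.0]
opening: 0.0218
gripper_force: 45.0
```

Emit:
{"api": "apply_moves", "payload": {"series": [[[0,0,0],[0,0,0]],[[0,0,0],[0,0,0]],[[0,0,0],[0,0,0]],[[0,0,-10],[0,0,0]],[[0,0,-25],[0,0,0]],[[0,0,-35],[0,0,0]],[[0,0,-35],[0,0,0]],[[20,0,-35],[0,0,0]],[[36,0,0],[0,0,0]],[[36,0,0],[0,0,0]],[[36,0,0],[0,0,0]],[[36,0,0],[0,0,0]]], "claw": 0.6}}

```text
t: 8.65
tool_pos: [0.5406, -0.2027, 0.3405]
orientation: [2.221, 2.22, 0.001]
force: [0.2, 0.1, 0.4]
opening: 0.0559
gripper_force: 0.0
```

Emit:
{"api": "apply_moves", "payload": {"series": [[[25,0,0],[0,0,0]],[[12,0,0],[0,0,0]],[[0,0,0],[0,0,0]],[[0,0,0],[0,0,0]]]}}

```text
t: 8.98
tool_pos: [0.5411, -0.1672, 0.3399]
orientation: [2.219, 2.222, -0.0]
force: [0.2, -0.7, 1.1]
opening: 0.0555
gripper_force: 0.0
```

```bash
python3 - <<'E'
from h import *
s=st(); c,b,d=cam('wrist'); P=cloud(c,d); np.savez('w2.npz',b=b,d=d,E=c['extrinsics']); cv2.imwrite('pics/w2.png',b)
hsv=cv2.cvtColor(b,cv2.COLOR_BGR2HSV)
print(hsv[190:200,275:280].reshape(-1,3).mean(0), P[195,280])
m=(P[...,2]>.003)&(P[...,2]<.02); m=cv2.morphologyEx(m.astype(np.uint8),cv2.MORPH_OPEN,np.ones((3,3)))>0
n,l,stt,cen=cv2.connectedComponentsWithStats(m.astype(np.uint8))
for i in range(1,n):
    if stt[i,4]>200: print(cen[i].round(),stt[i,4],rectw(P[l==i]))
E
```

```text
t 8.98 p [ 0.5411 -0.1672  0.3399] o [ 2.219  2.222 -0.   ] F [ 0.2 -0.7  1.1] op 0.0555 g 0.0
[ 21.66  28.38 174.7 ] [ 0.54428358 -0.16260942  0.0153294 ]
[278.  38.] 3857 (array([542.4, -26.1]), array([44. , 62.6]), 0.6)
[375.  45.] 2484 (array([627.5, -31.1]), array([24.6, 73.2]), 1.8)
[160.  84.] 4407 (array([435.5, -62.8]), array([44. , 80.3]), 67.5)
[550. 198.] 870 (array([ 804. , -166.6]), array([  9.2, 179. ]), 6.0)
[390. 199.] 3417 (array([ 653.6, -169.8]), array([43.9, 80.4]), 26.0)
[278. 199.] 3377 (array([ 542.3, -170. ]), array([44. , 79.7]), 5.6)
[168. 211.] 3346 (array([ 432.8, -182.6]), array([44.3, 79.6]), 1.2)
[ 24. 255.] 338 (array([ 287.8, -224.5]), array([ 6.9, 51.6]), 61.4)
[277. 348.] 5414 (array([ 542.2, -335.7]), array([ 48.3, 164.8]), -90.0)
```

View pics/w2.png

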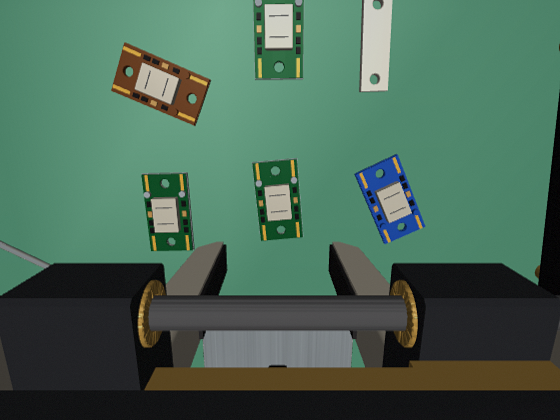

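B is at (278,199), giving centre (542.3, -170.0) mm and yaw 5.6°; the size reads 44x80, so it's right. All three greens, the brown, the blue and the bar are where the top view had them. Grasping B.

Emit:
{"api": "apply_moves", "payload": {"series": [[[-2.8,1.2,0],[0,0,-0.098]],[[0,0,25],[0,0,0]],[[0,0,35],[0,0,0]],[[0,0,35],[0,0,0]],[[0,0,25],[0,0,0]],[[0,0,14],[0,0,0]],[[0,0,8],[0,0,0]],[[0,0,4.5],[0,0,0]],[[0,0,0],[0,0,0]],[[0,0,0],[0,0,0]]]}}

```text
t: 9.87
tool_pos: [0.5427, -0.1707, 0.1938]
orientation: [2.11, 2.326, 0.001]
force: [0.1, -0.2, 0.8]
opening: 0.0556
gripper_force: 0.0
```

Emit:
{"api": "apply_moves", "payload": {"series": [[[0,0,0],[0,0,0]],[[0,0,0],[0,0,0]],[[0,0,0],[0,0,0]],[[0,0,0],[0,0,0]],[[0,0,0],[0,0,0]],[[0,0,0],[0,0,0]]], "claw": 0.15, "newtons": 30}}

```text
t: 10.37
tool_pos: [0.5422, -0.1698, 0.1931]
orientation: [2.109, 2.327, 0.0]
force: [-0.3, -0.1, 1.7]
opening: 0.0237
gripper_force: 30.0
```

```bash
python3 - <<'E'
from h import *
plan(.479,.143,.45,74.2)
E
```

```text
t 10.37 p [ 0.5422 -0.1698  0.1931] o [2.109 2.327 0.   ] F [-0.3 -0.1  1.7] op 0.0237 g 30.0
now yaw 95.63 shift(tool now) [ 317.4  -32.2 -257. ] turn rv [5.00e-04 1.00e-04 3.74e-01]
shift (tool after turn) [ 283.7 -146.  -256.9]
```

Emit:
{"api": "apply_moves", "payload": {"series": [[[0,0,-12],[0,0,0]],[[0,0,-35],[0,0,0.062]],[[0,0,-35],[0,0,0.062]],[[0,0,-35],[0,0,0.0625]],[[0,0,-35],[0,0,0.0625]],[[0,0,-35],[0,0,0.0625]],[[0,0,-35],[0,0,0.0625]],[[15,-8,-35],[0,0,0]],[[32,-17,0],[0,0,0]],[[32,-17,0],[0,0,0]],[[32,-17,0],[0,0,0]],[[32,-17,0],[0,0,0]]]}}

```text
t: 11.37
tool_pos: [0.507, -0.0102, 0.4508]
orientation: [2.506, 1.893, 0.001]
force: [0.6, 0.3, -2.2]
opening: 0.0237
gripper_force: 30.0
```

Emit:
{"api": "apply_moves", "payload": {"series": [[[32,-17,0],[0,0,0]],[[32,-17,0],[0,0,0]],[[32,-17,0],[0,0,0]],[[32,-14,0],[0,0,0]],[[12,-5,0],[0,0,0]],[[0,0,0],[0,0,0]],[[0,0,0],[0,0,0]]]}}

```text
t: 11.95
tool_pos: [0.4783, 0.1428, 0.4503]
orientation: [2.503, 1.897, 0.0]
force: [-0.9, -0.7, -1.0]
opening: 0.0236
gripper_force: 30.0
```

```bash
python3 - <<'E'
from h import *
s=st(); c,b,d=cam('wrist'); P=cloud(c,d); np.savez('w3.npz',b=b,d=d,E=c['extrinsics']); cv2.imwrite('pics/w3.png',b)
m=biggest((P[...,2]>.155)&(P[...,2]<.17)); print('rim',rectw(P[m]))
m=(P[...,2]>.12)&(P[...,2]<.158);m&=(np.hypot(P[...,0]-.506,P[...,1]-.239)<.05)
n,l,stt,cen=cv2.connectedComponentsWithStats(m.astype(np.uint8))
for i in range(1,n):
    if stt[i,4]>5: print(cen[i].round(),stt[i,4],P[l==i].mean(0).round(4),P[l==i][:,2].max())
E
```

```text
t 11.95 p [0.4783 0.1428 0.4503] o [2.503 1.897 0.   ] F [-0.9 -0.7 -1. ] op 0.0236 g 30.0
rim (array([501.5, 221.3]), array([154.8, 175.7]), 74.5)
[277.  50.] 96 [0.5137 0.2661 0.1416] 0.15397409304412535
[278. 124.] 42 [0.4983 0.2097 0.1488] 0.152738164621462
```

View pics/w3.png

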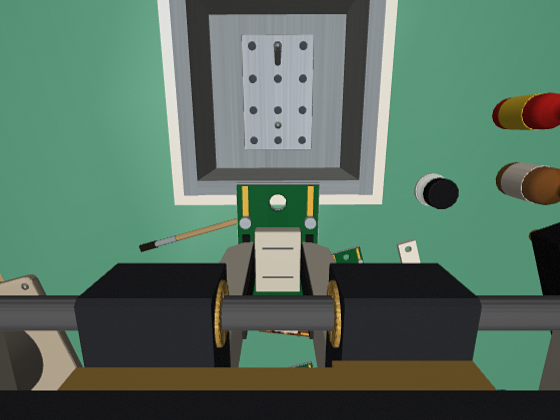

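The wrist view shows the pin tips near (277,45) and (278,124), and the held board's front hole at (278,202).

```bash
cat > fit.py <<'E'
from h import *
def ray(c,u,v,z):
    T=np.linalg.inv(c['extrinsics']);r=T[:3,:3]@np.array([(u-c['cx'])/c['fx'],(v-c['cy'])/c['fy'],1]);o=T[:3,3];return o+r*(z-o[2])/r[2]
def held(c,b,d,s,zu):   # in-hand pose of a board (tool frame, mm) from green pixels at board top height zu(m, world)
    P=cloud(c,d);r=R.from_rotvec(s['orientation']);Q=r.inv().apply((P-s['tool_pos']).reshape(-1,3)).reshape(P.shape)*1000
    m=(d>0)&(abs(P[...,2]-zu)<.006)&(abs(Q[...,0])<60)&(abs(Q[...,1])<40)
    m=biggest(m); q=Q[m]
    e=[]
    for x0 in range(12,38,2):
        k=q[(abs(q[:,0]-x0)<1)]
        if len(k)>5: e.append((x0,k[:,1].min(),k[:,1].max()))
    e=np.array(e);f=np.polyfit(e[:,0],(e[:,1]+e[:,2])/2,1)
    print('board edges width',np.median(e[:,2]-e[:,1]).round(2),'mid y at x0',f[1].round(2),'at x30',np.polyval(f,30).round(2),'yaw deg',np.degrees(np.arctan(f[0])).round(2),'front x',np.percentile(q[:,0],99.7).round(2),'z',np.median(q[:,2]).round(1))
    return Q
E
python3 - <<'E'
from fit import *
z=np.load('w3.npz');b,d=z['b'],z['d'];c=dict(robot.calibration('wrist'));c['extrinsics']=z['E'];s=robot.read_state()
Q=held(c,b,d,s,.4503-.1933+.006)
# hole: bright region in board
u,v=278,202; g=cv2.cvtColor(b,cv2.COLOR_BGR2GRAY); m=np.zeros(g.shape,bool);m[v-13:v+13,u-13:u+13]=g[v-13:v+13,u-13:u+13]>130; m=biggest(m); vv,uu=np.nonzero(m); print('hole px',uu.mean(),vv.mean(),m.sum(), 'equiv dia px',2*np.sqrt(m.sum()/np.pi))
r=R.from_rotvec(s['orientation'])
print('hole tool',r.inv().apply(ray(c,uu.mean(),vv.mean(),.4503-.1933+.006)-s['tool_pos'])*1000)
P=cloud(c,d)
for u,v in [(277,45),(278,124)]:
    w=np.zeros(g.shape,bool);w[v-8:v+8,u-8:u+8]=1;w&=(P[...,2]>.1485)&(P[...,2]<.158); vv,uu=np.nonzero(w); p=ray(c,uu.mean(),vv.mean(),.152); print('pin',uu.mean(),vv.mean(),w.sum(),p.round(4),P[w].mean(0).round(4),'tool',(r.inv().apply(p-s['tool_pos'])*1000).round(2))
cv2.imwrite('pics/w3c.png',cv2.resize(np.hstack([b[25:145,238:318],b[160:280,238:318]]),None,fx=5,fy=5,interpolation=cv2.INTER_NEAREST))
E
```

```text
board edges width 43.8 mid y at x0 0.39 at x30 0.33 yaw deg -0.12 front x 40.5 z 186.6
hole px 277.4943181818182 200.82954545454547 176 equiv dia px 14.96964127403822
hole tool [ 31.07452254   0.31859204 187.14832927]
pin 277.32142857142856 45.57142857142857 28 [0.514 0.267 0.152] [0.5141 0.2672 0.1506] tool [ 1.3000e+02 -7.0000e-02  2.9811e+02]
pin 277.72727272727275 124.5 22 [0.4983 0.2096 0.152 ] [0.4983 0.2096 0.1505] tool [ 70.53   0.39 298.13]
```

View pics/w3c.png

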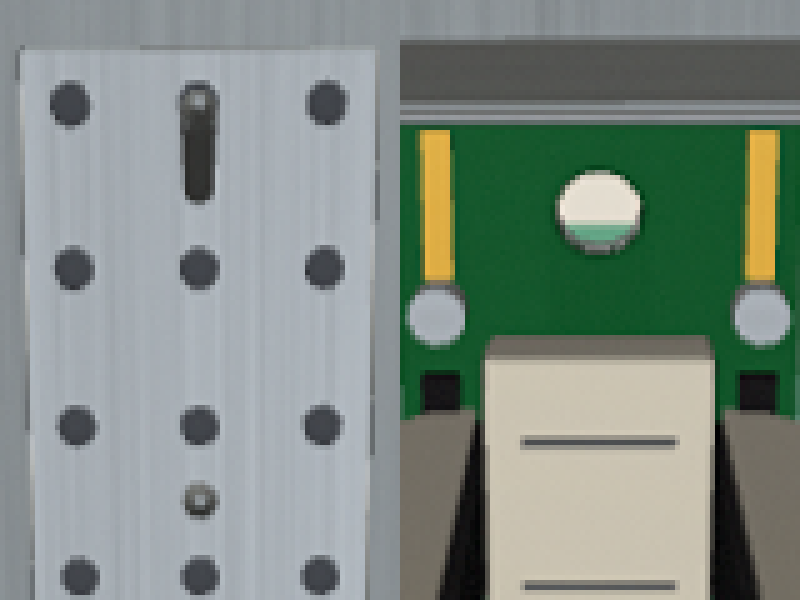

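Board in hand sits at x≈+0.3, y≈+0.35 mm; pins' midpoint is at tool (100.3, 0.2). Moving over the pins and down to just above the tips.

Emit:
{"api": "apply_moves", "payload": {"series": [[[20,0,0],[0,0,0]],[[30,0,0],[0,0,0]],[[30,0,0],[0,0,0]],[[20,-0.2,10],[0,0,-0.005]],[[0,0,25],[0,0,0]],[[0,0,30],[0,0,0]],[[0,0,20],[0,0,0]],[[0,0,10],[0,0,0]],[[0,0,5],[0,0,0]],[[0,0,0],[0,0,0]],[[0,0,0],[0,0,0]]]}}

```text
t: 12.92
tool_pos: [0.5064, 0.2381, 0.3512]
orientation: [2.502, 1.899, 0.003]
force: [0.4, 0.1, 0.6]
opening: 0.0232
gripper_force: 30.0
```

```bash
python3 - <<'E'
from h import *
plan(.5059,.2388,.2755,74.6)
E
```

```text
t 12.92 p [0.5064 0.2381 0.3512] o [2.502 1.899 0.003] F [0.4 0.1 0.6] op 0.0232 g 30.0
now yaw 74.42 shift(tool now) [ 0.5 -0.8 75.7] turn rv [ 0.0014 -0.0009 -0.0032]
shift (tool after turn) [ 0.6 -0.7 75.7]
```

Emit:
{"api": "apply_moves", "payload": {"series": [[[0,0,3],[0,0,0]],[[0,0,2],[0,0,0]],[[0,0,2],[0,0,0]],[[0,0,2],[0,0,0]],[[0,0,2],[0,0,0]],[[0,0,2],[0,0,0]],[[0,0,0],[0,0,0]]]}}

```text
t: 13.5
tool_pos: [0.5056, 0.2385, 0.3361]
orientation: [-2.501, -1.901, 0.001]
force: [0.3, 0.7, -2.6]
opening: 0.024
gripper_force: 30.0
```

No upward force 9 mm past the tips, so it's threaded. Continuing down.

Emit:
{"api": "apply_moves", "payload": {"series": [[[0,0,6],[0,0,0]],[[0,0,8],[0,0,0]],[[0,0,8],[0,0,0]],[[0,0,8],[0,0,0]],[[0,0,8],[0,0,0]],[[0,0,8],[0,0,0]],[[0,0,6],[0,0,0]],[[0,0,4],[0,0,0]],[[0,0,0],[0,0,0]]]}}

```text
t: 14.25
tool_pos: [0.5054, 0.2384, 0.2794]
orientation: [-2.501, -1.901, 0.003]
force: [-0.2, -0.3, -1.6]
opening: 0.0233
gripper_force: 30.0
```

Emit:
{"api": "apply_moves", "payload": {"series": [[[0,0,2],[0,0,0]],[[0,0,1],[0,0,0]],[[0,0,1],[0,0,0]],[[0,0,0.5],[0,0,0]],[[0,0,0],[0,0,0]]]}}

```text
t: 14.67
tool_pos: [0.5059, 0.2386, 0.2764]
orientation: [2.501, 1.901, 0.0]
force: [-0.2, -0.1, -0.7]
opening: 0.0236
gripper_force: 30.0
```

Emit:
{"api": "apply_moves", "payload": {"series": [[[0,0,0.8],[0,0,0]],[[0,0,0.7],[0,0,0]],[[0,0,0],[0,0,0]]]}}

```text
t: 14.92
tool_pos: [0.5059, 0.2386, 0.275]
orientation: [2.501, 1.901, 0.001]
force: [-0.1, 0.1, 1.1]
opening: 0.0238
gripper_force: 30.0
```

Contact. Releasing, rising and heading to board A.

Emit:
{"api": "apply_moves", "payload": {"series": [[[0,0,0],[0,0,0]],[[0,0,0],[0,0,0]],[[0,0,0],[0,0,0]],[[0,0,-10],[0,0,0]],[[0,0,-25],[0,0,0]],[[0,0,-35],[0,0,0]],[[0,0,-30],[0,0,0]],[[0,0,-25],[0,0,0]],[[-20,0,0],[0,0,-0.09]],[[-38,10,0],[0,0,-0.09]],[[-38,10,0],[0,0,-0.09]],[[-38,10,0],[0,0,0]]], "claw": 0.45}}

```text
t: 15.92
tool_pos: [0.5194, 0.1023, 0.4011]
orientation: [2.213, 2.228, 0.002]
force: [0.3, 0.6, 0.1]
opening: 0.0417
gripper_force: 0.0
```

```bash
python3 - <<'E'
from h import *
plan(.542,-.018,.34,90)
E
```

```text
t 15.92 p [0.5194 0.1023 0.4011] o [2.213e+00 2.228e+00 2.000e-03] F [0.3 0.6 0.1] op 0.0417 g 0.0
now yaw 90.39 shift(tool now) [-120.5   21.7   61.1] turn rv [ 0.0013 -0.0001  0.0067]
shift (tool after turn) [-120.3   22.6   61.1]
```

Emit:
{"api": "apply_moves", "payload": {"series": [[[-38,8,10],[0,0,0.0065]],[[-38,8,20],[0,0,0]],[[-30,6,20],[0,0,0]],[[-14,0,11],[0,0,0]],[[0,0,0],[0,0,0]],[[0,0,0],[0,0,0]]], "claw": 0.6}}

```text
t: 16.42
tool_pos: [0.5407, -0.0156, 0.3397]
orientation: [-2.231, -2.21, 0.001]
force: [-1.4, -0.7, 0.9]
opening: 0.0556
gripper_force: 0.0
```

```bash
cat > look.py <<'E'
from h import *
s=st(); c,b,d=cam('wrist'); P=cloud(c,d); hsv=cv2.cvtColor(b,cv2.COLOR_BGR2HSV)
m=(P[...,2]>.003)&(P[...,2]<.02); m=cv2.morphologyEx(m.astype(np.uint8),cv2.MORPH_OPEN,np.ones((3,3)))
n,l,stt,cen=cv2.connectedComponentsWithStats(m)
for i in range(1,n):
    if stt[i,4]>1500: print(cen[i].round(),stt[i,4],'hue',np.median(hsv[(l==i)&(hsv[...,1]>100)][:,0]) if ((l==i)&(hsv[...,1]>100)).any() else None,*rectw(P[l==i]))
E
python3 look.py
```

```text
t 16.42 p [ 0.5407 -0.0156  0.3397] o [-2.231e+00 -2.210e+00  1.000e-03] F [-1.4 -0.7  0.9] op 0.0556 g 0.0
[80. 70.] 1563 hue 17.0 [365.5 103.3] [  8.6 145.7] -89.1
[279. 198.] 3397 hue 70.0 [542.3 -17.1] [43.8 79.7] 0.6
[365. 208.] 1904 hue None [627.6 -27.3] [24.8 79.7] 1.7
[168. 239.] 2508 hue 12.0 [435.5 -62.4] [44.8 79.3] 67.4
```

Emit:
{"api": "apply_moves", "payload": {"series": [[[-1.5,1.6,0],[0,0,-0.02]],[[0,0,25],[0,0,0]],[[0,0,35],[0,0,0]],[[0,0,35],[0,0,0]],[[0,0,25],[0,0,0]],[[0,0,14],[0,0,0]],[[0,0,8],[0,0,0]],[[0,0,4],[0,0,0]],[[0,0,0],[0,0,0]],[[0,0,0],[0,0,0]]]}}

```text
t: 17.3
tool_pos: [0.5434, -0.0162, 0.1952]
orientation: [2.205, 2.235, 0.002]
force: [-0.3, -0.3, -0.4]
opening: 0.0561
gripper_force: 0.0
```

Emit:
{"api": "apply_moves", "payload": {"series": [[[0,0,0],[0,0,0]],[[0,0,0],[0,0,0]],[[0,0,0],[0,0,0]],[[0,0,0],[0,0,0]],[[0,0,0],[0,0,0]],[[0,0,0],[0,0,0]]], "claw": 0.15, "newtons": 30}}

```text
t: 17.8
tool_pos: [0.5426, -0.0166, 0.1939]
orientation: [2.208, 2.235, 0.0]
force: [-0.7, -0.1, 2.0]
opening: 0.024
gripper_force: 30.0
```

```bash
python3 - <<'E'
from h import *
plan(.4783,.1428,.45,74.5)
E
```

```text
t 17.8 p [ 0.5426 -0.0166  0.1939] o [2.208 2.235 0.   ] F [-0.7 -0.1  2. ] op 0.024 g 30.0
now yaw 90.71 shift(tool now) [ 160.2  -62.2 -256.1] turn rv [ 0.0003 -0.      0.2829]
shift (tool after turn) [ 136.5 -104.5 -256.1]
```

Emit:
{"api": "apply_moves", "payload": {"series": [[[0,0,-12],[0,0,0]],[[0,0,-35],[0,0,0.047]],[[0,0,-35],[0,0,0.047]],[[0,0,-35],[0,0,0.047]],[[0,0,-35],[0,0,0.047]],[[0,0,-35],[0,0,0.047]],[[0,0,-35],[0,0,0.048]],[[16,-12,-34],[0,0,0]],[[30,-23,0],[0,0,0]],[[30,-23,0],[0,0,0]],[[30,-23,0],[0,0,0]],[[20,-15,0],[0,0,0]]]}}

```text
t: 18.8
tool_pos: [0.482, 0.1327, 0.4508]
orientation: [-2.5, -1.902, -0.002]
force: [0.3, -0.1, -1.5]
opening: 0.0235
gripper_force: 30.0
```

Emit:
{"api": "apply_moves", "payload": {"series": [[[10.5,-8.5,0],[0,0,0]],[[0,0,0],[0,0,0]],[[0,0,0],[0,0,0]],[[0,0,0],[0,0,0]]]}}

```text
t: 19.13
tool_pos: [0.4784, 0.1424, 0.45]
orientation: [2.5, 1.901, -0.0]
force: [-0.3, -0.4, -0.7]
opening: 0.0236
gripper_force: 30.0
```

```bash
cat > tank.py <<'E'
from fit import *
import sys
off=float(sys.argv[1])
s=st(); c,b,d=cam('wrist'); P=cloud(c,d); cv2.imwrite(sys.argv[2],b)
r=R.from_rotvec(s['orientation']); held(c,b,d,s,s['tool_pos'][2]-off+.006)
o=[]
for q in [(.514,.267,.152),(.4983,.2096,.152)]:
    k=c['extrinsics']@np.array([*q,1]);u=int(k[0]/k[2]*c['fx']+c['cx']);v=int(k[1]/k[2]*c['fy']+c['cy'])
    w=np.zeros(d.shape,bool);w[max(0,v-9):v+9,u-9:u+9]=1;w&=(P[...,2]>.1485)&(P[...,2]<.158)
    vv,uu=np.nonzero(w); p=ray(c,uu.mean(),vv.mean(),.152); o.append(r.inv().apply(p-s['tool_pos'])*1000)
    print('pin px',uu.mean().round(1),vv.mean().round(1),w.sum(),'world',p.round(4),'tool',o[-1].round(2))
o=np.array(o); e=o[0]-o[1]; print('mid',o.mean(0).round(2),'len',np.linalg.norm(e).round(1),'yaw deg in tool',np.degrees(np.arctan2(e[1],e[0])).round(2))
E
python3 tank.py .1935 pics/t2.png
```

```text
t 19.13 p [0.4784 0.1424 0.45  ] o [ 2.5    1.901 -0.   ] F [-0.3 -0.4 -0.7] op 0.0236 g 30.0
board edges width 43.38 mid y at x0 0.81 at x30 0.8 yaw deg -0.03 front x 39.51 z 187.5
pin px 277.8 45.3 29 world [0.514  0.2667 0.152 ] tool [129.38   1.01 297.95]
pin px 277.8 123.9 21 world [0.4982 0.2097 0.152 ] tool [ 70.26   1.02 297.97]
mid [ 99.82   1.01 297.96] len 59.1 yaw deg in tool -0.0
```

Emit:
{"api": "apply_moves", "payload": {"series": [[[20,0,0],[0,0,0]],[[30,0,0],[0,0,0]],[[30,0,0],[0,0,0]],[[20.3,0.2,10],[0,0,0]],[[0,0,25],[0,0,0]],[[0,0,30],[0,0,0]],[[0,0,20],[0,0,0]],[[0,0,9],[0,0,0]],[[0,0,5],[0,0,0]],[[0,0,0],[0,0,0]],[[0,0,0],[0,0,0]]]}}

```text
t: 20.1
tool_pos: [0.5059, 0.2392, 0.3521]
orientation: [2.501, 1.9, 0.002]
force: [0.6, -0.3, -0.8]
opening: 0.0238
gripper_force: 30.0
```

Emit:
{"api": "apply_moves", "payload": {"series": [[[0,0,3],[0,0,0]],[[0,0,2],[0,0,0]],[[0,0,2],[0,0,0]],[[0,0,2],[0,0,0]],[[0,0,2],[0,0,0]],[[0,0,2],[0,0,0]],[[0,0,2],[0,0,0]],[[0,0,0],[0,0,0]]]}}

```text
t: 20.77
tool_pos: [0.5051, 0.2395, 0.335]
orientation: [-2.5, -1.902, 0.001]
force: [-0.4, -0.4, -1.6]
opening: 0.0235
gripper_force: 30.0
```

Threaded. On to the second level, seat at TCP ≈ 0.2908.

Emit:
{"api": "apply_moves", "payload": {"series": [[[0,0,6],[0,0,0]],[[0,0,8],[0,0,0]],[[0,0,8],[0,0,0]],[[0,0,8],[0,0,0]],[[0,0,6],[0,0,0]],[[0,0,4],[0,0,0]],[[0,0,1.5],[0,0,0]],[[0,0,1],[0,0,0]],[[0,0,1],[0,0,0]],[[0,0,0],[0,0,0]],[[0,0,0],[0,0,0]]]}}

```text
t: 21.68
tool_pos: [0.5054, 0.2396, 0.2926]
orientation: [2.501, 1.902, 0.001]
force: [-0.2, -0.1, -1.2]
opening: 0.0237
gripper_force: 30.0
```

Emit:
{"api": "apply_moves", "payload": {"series": [[[0,0,1],[0,0,0]],[[0,0,1],[0,0,0]],[[0,0,0.5],[0,0,0]],[[0,0,0],[0,0,0]],[[0,0,0],[0,0,0]]]}}

```text
t: 22.1
tool_pos: [0.5054, 0.2396, 0.2909]
orientation: [2.5, 1.902, 0.001]
force: [-2.8, -1.3, 7.4]
opening: 0.0235
gripper_force: 30.0
```

Emit:
{"api": "apply_moves", "payload": {"series": [[[0,0,0],[0,0,0]],[[0,0,0],[0,0,0]],[[0,0,0],[0,0,0]],[[0,0,-10],[0,0,0]],[[0,0,-25],[0,0,0]],[[0,0,-35],[0,0,0]],[[0,0,-25],[0,0,0]],[[-10,0,-15],[0,0,0]],[[-20,0,0],[0,0,-0.096]],[[-38,0,0],[0,0,-0.096]],[[-38,0,0],[0,0,-0.096]],[[-38,0,0],[0,0,0]]], "claw": 0.45}}

```text
t: 23.1
tool_pos: [0.4875, 0.0964, 0.4006]
orientation: [2.193, 2.249, 0.001]
force: [0.7, -0.7, -0.4]
opening: 0.0418
gripper_force: 0.0
```

```bash
python3 - <<'E'
from h import *
plan(.433,-.183,.34,91.2)
E
```

```text
t 23.1 p [0.4875 0.0964 0.4006] o [2.193e+00 2.249e+00 1.000e-03] F [ 0.7 -0.7 -0.4] op 0.0418 g 0.0
now yaw 91.46 shift(tool now) [-277.9  -61.7   60.5] turn rv [ 0.0008 -0.0001  0.0045]
shift (tool after turn) [-278.2  -60.4   60.6]
```

Emit:
{"api": "apply_moves", "payload": {"series": [[[-37,-8,0],[0,0,0.0045]],[[-37,-8,0],[0,0,0]],[[-37,-8,0],[0,0,0]],[[-37,-8,5],[0,0,0]],[[-37,-8,15],[0,0,0]],[[-37,-8,15],[0,0,0]],[[-32,-8,15],[0,0,0]],[[-24,-5,10],[0,0,0]],[[0,0,0],[0,0,0]],[[0,0,0],[0,0,0]]], "claw": 0.6}}

```text
t: 23.93
tool_pos: [0.4306, -0.1824, 0.3396]
orientation: [-2.21, -2.232, 0.0]
force: [-0.3, 0.0, 0.5]
opening: 0.0558
gripper_force: 0.0
```

```bash
python3 look.py
```

```text
t 23.93 p [ 0.4306 -0.1824  0.3396] o [-2.21  -2.232  0.   ] F [-0.3  0.   0.5] op 0.0558 g 0.0
[505.  37.] 2277 hue None [627.6 -37.4] [26.2 60.7] 1.8
[283.  66.] 4543 hue 12.0 [435.4 -62.7] [44.3 80.1] 67.6
[505. 186.] 3632 hue 110.0 [ 653.5 -169.6] [45.  80.3] 25.7
[279. 197.] 3394 hue 71.0 [ 432.4 -182.9] [43.9 79.7] 1.5
[330. 349.] 2050 hue None [ 493.9 -349.7] [47.5 68.4] -89.0
```

Emit:
{"api": "apply_moves", "payload": {"series": [[[-0.5,1.8,0],[0,0,-0.016]],[[0,0,25],[0,0,0]],[[0,0,35],[0,0,0]],[[0,0,35],[0,0,0]],[[0,0,25],[0,0,0]],[[0,0,14],[0,0,0]],[[0,0,8],[0,0,0]],[[0,0,4],[0,0,0]],[[0,0,0],[0,0,0]],[[0,0,0],[0,0,0]]]}}

```text
t: 24.82
tool_pos: [0.4338, -0.1819, 0.195]
orientation: [2.187, 2.253, 0.001]
force: [0.4, 0.5, 1.0]
opening: 0.0558
gripper_force: 0.0
```

Emit:
{"api": "apply_moves", "payload": {"series": [[[0,0,0],[0,0,0]],[[0,0,0],[0,0,0]],[[0,0,0],[0,0,0]],[[0,0,0],[0,0,0]],[[0,0,0],[0,0,0]],[[0,0,0],[0,0,0]]], "claw": 0.15, "newtons": 30}}

```text
t: 25.32
tool_pos: [0.433, -0.1821, 0.1939]
orientation: [2.189, 2.253, 0.0]
force: [-1.3, 0.2, 1.5]
opening: 0.0237
gripper_force: 30.0
```

```bash
python3 - <<'E'
from h import *
plan(.4783,.1428,.45,74.5)
E
```

```text
t 25.32 p [ 0.433  -0.1821  0.1939] o [2.189 2.253 0.   ] F [-1.3  0.2  1.5] op 0.0237 g 30.0
now yaw 91.65 shift(tool now) [ 323.4   54.8 -256.2] turn rv [3.000e-04 1.000e-04 2.994e-01]
shift (tool after turn) [ 325.2  -43.1 -256.1]
```

Emit:
{"api": "apply_moves", "payload": {"series": [[[0,0,-12],[0,0,0]],[[0,0,-35],[0,0,0.05]],[[0,0,-35],[0,0,0.05]],[[0,0,-35],[0,0,0.05]],[[0,0,-35],[0,0,0.05]],[[0,0,-35],[0,0,0.05]],[[0,0,-35],[0,0,0.0495]],[[16,-2,-34],[0,0,0]],[[34,-5,0],[0,0,0]],[[34,-5,0],[0,0,0]],[[34,-5,0],[0,0,0]],[[34,-5,0],[0,0,0]]]}}

```text
t: 26.32
tool_pos: [0.4521, -0.0283, 0.4498]
orientation: [2.501, 1.9, 0.001]
force: [0.4, -0.2, -0.9]
opening: 0.0239
gripper_force: 30.0
```

Emit:
{"api": "apply_moves", "payload": {"series": [[[36,-5,0],[0,0,0]],[[36,-5,0],[0,0,0]],[[36,-4,0],[0,0,0]],[[34,-4,0],[0,0,0]],[[20,-2,0],[0,0,0]],[[11,-1,0],[0,0,0]],[[0,0,0],[0,0,0]],[[0,0,0],[0,0,0]],[[0,0,0],[0,0,0]]]}}

```text
t: 27.07
tool_pos: [0.4784, 0.1416, 0.4495]
orientation: [2.501, 1.9, -0.001]
force: [-0.5, 0.0, -0.2]
opening: 0.0233
gripper_force: 30.0
```

```bash
python3 tank.py .1935 pics/t3.png
```

```text
t 27.07 p [0.4784 0.1416 0.4495] o [ 2.501e+00  1.900e+00 -1.000e-03] F [-0.5  0.  -0.2] op 0.0233 g 30.0
board edges width 43.3 mid y at x0 0.82 at x30 0.75 yaw deg -0.13 front x 39.58 z 187.6
pin px 277.4 44.0 29 world [0.5137 0.2667 0.152 ] tool [130.2    0.6  297.45]
pin px 277.6 122.9 22 world [0.4981 0.2097 0.152 ] tool [ 71.06   0.85 297.49]
mid [100.63   0.72 297.47] len 59.1 yaw deg in tool -0.25
```

Emit:
{"api": "apply_moves", "payload": {"series": [[[20,0,0],[0,0,0]],[[30,0,0],[0,0,0]],[[30,0,0],[0,0,0]],[[21,-0.1,10],[0,0,-0.002]],[[0,0,25],[0,0,0]],[[0,0,30],[0,0,0]],[[0,0,20],[0,0,0]],[[0,0,9],[0,0,0]],[[0,0,5],[0,0,0]],[[0,0,0],[0,0,0]],[[0,0,0],[0,0,0]]]}}

```text
t: 28.03
tool_pos: [0.5058, 0.2396, 0.3522]
orientation: [2.499, 1.903, 0.003]
force: [0.1, 0.0, -0.2]
opening: 0.0239
gripper_force: 30.0
```

Emit:
{"api": "apply_moves", "payload": {"series": [[[0,0,3],[0,0,0]],[[0,0,2],[0,0,0]],[[0,0,2],[0,0,0]],[[0,0,2],[0,0,0]],[[0,0,2],[0,0,0]],[[0,0,2],[0,0,0]],[[0,0,2],[0,0,0]],[[0,0,0],[0,0,0]]]}}

```text
t: 28.7
tool_pos: [0.5051, 0.24, 0.335]
orientation: [-2.499, -1.904, 0.001]
force: [0.3, 0.3, -0.7]
opening: 0.0236
gripper_force: 30.0
```

Threaded. The third level seats at TCP ≈ 0.3058.

Emit:
{"api": "apply_moves", "payload": {"series": [[[0,0,6],[0,0,0]],[[0,0,8],[0,0,0]],[[0,0,6],[0,0,0]],[[0,0,4],[0,0,0]],[[0,0,2],[0,0,0]],[[0,0,1],[0,0,0]],[[0,0,1],[0,0,0]],[[0,0,1],[0,0,0]],[[0,0,0.5],[0,0,0]],[[0,0,0],[0,0,0]],[[0,0,0],[0,0,0]]]}}

```text
t: 29.62
tool_pos: [0.5053, 0.2401, 0.3064]
orientation: [2.499, 1.904, 0.001]
force: [-0.7, -0.4, -1.5]
opening: 0.0231
gripper_force: 30.0
```

Emit:
{"api": "apply_moves", "payload": {"series": [[[0,0,0.7],[0,0,0]],[[0,0,0.5],[0,0,0]],[[0,0,0],[0,0,0]],[[0,0,0],[0,0,0]]]}}

```text
t: 29.95
tool_pos: [0.5054, 0.2401, 0.3059]
orientation: [2.499, 1.904, 0.001]
force: [-2.7, -0.8, 5.3]
opening: 0.0235
gripper_force: 30.0
```

Emit:
{"api": "apply_moves", "payload": {"series": [[[0,0,0],[0,0,0]],[[0,0,0],[0,0,0]],[[0,0,0],[0,0,0]],[[0,0,-10],[0,0,0]],[[0,0,-25],[0,0,0]],[[0,0,-30],[0,0,0]],[[0,0,-20],[0,0,0]],[[-10,0,-10],[0,0,0]],[[-20,5,0],[0,0,-0.1]],[[-34,18,0],[0,0,-0.1]],[[-34,18,0],[0,0,-0.1]],[[-34,18,0],[0,0,0]]], "claw": 0.45}}

```text
t: 30.95
tool_pos: [0.5483, 0.1029, 0.4]
orientation: [-2.177, -2.265, 0.001]
force: [0.5, 0.1, 0.1]
opening: 0.0418
gripper_force: 0.0
```

```bash
python3 - <<'E'
from h import *
plan(.6276,-.027,.34,91.7)
E
```

```text
t 30.95 p [0.5483 0.1029 0.4   ] o [-2.177e+00 -2.265e+00  1.000e-03] F [0.5 0.1 0.1] op 0.0418 g 0.0
now yaw 92.25 shift(tool now) [-132.9   74.2   60. ] turn rv [-0.0004  0.0003  0.0096]
shift (tool after turn) [-132.2   75.4   60. ]
```

Emit:
{"api": "apply_moves", "payload": {"series": [[[-34,19,5],[0,0,0.0095]],[[-34,19,15],[0,0,0]],[[-34,19,20],[0,0,0]],[[-22,13,14],[0,0,0]],[[-8,5,6],[0,0,0]],[[0,0,0],[0,0,0]],[[0,0,0],[0,0,0]]], "claw": 0.5}}

```text
t: 31.53
tool_pos: [0.6255, -0.0238, 0.3405]
orientation: [-2.197, -2.243, 0.001]
force: [-0.3, 0.8, 0.2]
opening: 0.0465
gripper_force: 0.0
```

```bash
python3 look.py
```

```text
t 31.53 p [ 0.6255 -0.0238  0.3405] o [-2.197e+00 -2.243e+00  1.000e-03] F [-0.3  0.8  0.2] op 0.0465 g 0.0
[245. 198.] 1874 hue None [593.6 -25.6] [24.2 80.2] 1.9
[ 89. 230.] 3245 hue 12.0 [435.7 -62.8] [45.2 80.3] 67.2
```

The bar has been knocked about 34 mm towards the robot, to (593.6, -25.6) mm; size and yaw still fit. Moving above it.

Emit:
{"api": "apply_moves", "payload": {"series": [[[-0.5,-16,0],[0,0,-0.0125]],[[-0.6,-16,0],[0,0,0]],[[0,0,0],[0,0,0]],[[0,0,0],[0,0,0]],[[0,0,0],[0,0,0]]]}}

```text
t: 32.0
tool_pos: [0.5944, -0.0248, 0.3423]
orientation: [2.18, 2.259, 0.003]
force: [0.4, 0.0, -0.4]
opening: 0.0465
gripper_force: 0.0
```

```bash
python3 look.py
```

```text
t 32.0 p [ 0.5944 -0.0248  0.3423] o [2.18  2.259 0.003] F [ 0.4  0.  -0.4] op 0.0465 g 0.0
[275. 197.] 1835 hue None [593.4 -25.9] [23.7 80.3] 2.5
[118. 227.] 3215 hue 12.0 [435.6 -62.6] [44.9 80.8] 67.1
```

Emit:
{"api": "apply_moves", "payload": {"series": [[[-1,-0.8,0],[0,0,0]],[[0,0,25],[0,0,0]],[[0,0,35],[0,0,0]],[[0,0,35],[0,0,0]],[[0,0,28],[0,0,0]],[[0,0,15],[0,0,0]],[[0,0,8],[0,0,0]],[[0,0,4],[0,0,0]],[[0,0,2],[0,0,0]],[[0,0,0],[0,0,0]],[[0,0,0],[0,0,0]]]}}

```text
t: 32.97
tool_pos: [0.5942, -0.0269, 0.1906]
orientation: [2.181, 2.258, 0.002]
force: [0.7, 0.1, -0.2]
opening: 0.0465
gripper_force: 0.0
```

Emit:
{"api": "apply_moves", "payload": {"series": [[[0,0,0],[0,0,0]],[[0,0,0],[0,0,0]],[[0,0,0],[0,0,0]],[[0,0,0],[0,0,0]],[[0,0,0],[0,0,0]],[[0,0,0],[0,0,0]]], "claw": 0.15, "newtons": 30}}

```text
t: 33.47
tool_pos: [0.5935, -0.0268, 0.1894]
orientation: [2.182, 2.259, 0.001]
force: [0.1, 0.1, 4.2]
opening: 0.0231
gripper_force: 30.0
```

```bash
python3 - <<'E'
from h import *
plan(.4783,.1428,.45,74.5)
E
```

```text
t 33.47 p [ 0.5935 -0.0268  0.1894] o [2.182e+00 2.259e+00 1.000e-03] F [0.1 0.1 4.2] op 0.0231 g 30.0
now yaw 91.98 shift(tool now) [ 173.4 -109.1 -260.7] turn rv [ 0.0006 -0.      0.305 ]
shift (tool after turn) [ 132.6 -156.3 -260.6]
```

Emit:
{"api": "apply_moves", "payload": {"series": [[[0,0,-12],[0,0,0]],[[0,0,-35],[0,0,0.051]],[[0,0,-35],[0,0,0.051]],[[0,0,-35],[0,0,0.051]],[[0,0,-35],[0,0,0.051]],[[0,0,-35],[0,0,0.051]],[[0,0,-35],[0,0,0.05]],[[12,-14,-38],[0,0,0]],[[24,-28,0],[0,0,0]],[[26,-31,0],[0,0,0]],[[26,-31,0],[0,0,0]],[[24,-28,0],[0,0,0]]]}}

```text
t: 34.47
tool_pos: [0.4946, 0.1174, 0.4494]
orientation: [2.501, 1.901, 0.001]
force: [-1.0, 0.2, -0.7]
opening: 0.0233
gripper_force: 30.0
```

Emit:
{"api": "apply_moves", "payload": {"series": [[[13,-15,0],[0,0,0]],[[7.5,-9,0],[0,0,0]],[[0,0,0],[0,0,0]],[[0,0,0],[0,0,0]],[[0,0,0],[0,0,0]]]}}

```text
t: 34.88
tool_pos: [0.4791, 0.1415, 0.4486]
orientation: [2.501, 1.9, -0.0]
force: [-0.2, -0.3, -0.6]
opening: 0.0234
gripper_force: 30.0
```

```bash
sed -i 's/range(12,38,2)/range(14,38,2)/' fit.py; python3 tank.py .1874 pics/t4.png
```

```text
t 34.88 p [0.4791 0.1415 0.4486] o [ 2.501  1.9   -0.   ] F [-0.2 -0.3 -0.6] op 0.0234 g 30.0
board edges width 23.51 mid y at x0 0.88 at x30 0.83 yaw deg -0.09 front x 41.35 z 181.2
pin px 276.3 43.9 30 world [0.5138 0.2667 0.152 ] tool [ 1.3006e+02 -2.1000e-01  2.9651e+02]
pin px 276.6 123.2 25 world [0.4982 0.2096 0.152 ] tool [7.0840e+01 6.0000e-02 2.9654e+02]
mid [ 1.0045e+02 -7.0000e-02  2.9652e+02] len 59.2 yaw deg in tool -0.25
```

View pics/t4.png

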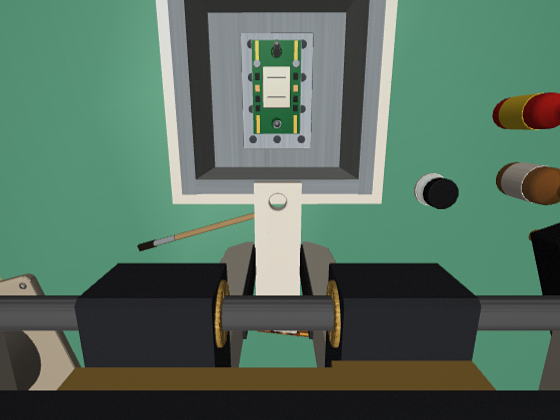

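Boards are flat over both pins, at (277,48) and (277,124); the held bar's front hole is at (278,202). The shift needed is x 99.3, y -0.9.

Emit:
{"api": "apply_moves", "payload": {"series": [[[20,0,0],[0,0,0]],[[30,0,0],[0,0,0]],[[30,0,0],[0,0,0]],[[19.3,-0.9,10],[0,0,-0.003]],[[0,0,25],[0,0,0]],[[0,0,30],[0,0,0]],[[0,0,20],[0,0,0]],[[0,0,10],[0,0,0]],[[0,0,7],[0,0,0]],[[0,0,0],[0,0,0]],[[0,0,0],[0,0,0]]]}}

```text
t: 35.85
tool_pos: [0.5048, 0.2379, 0.3474]
orientation: [2.498, 1.904, 0.002]
force: [-0.6, -0.4, -0.3]
opening: 0.0234
gripper_force: 30.0
```

Emit:
{"api": "apply_moves", "payload": {"series": [[[0,0,2],[0,0,0]],[[0,0,2],[0,0,0]],[[0,0,2],[0,0,0]],[[0,0,2],[0,0,0]],[[0,0,2],[0,0,0]],[[0,0,2],[0,0,0]],[[0,0,0],[0,0,0]]]}}

```text
t: 36.43
tool_pos: [0.504, 0.2383, 0.3338]
orientation: [-2.498, -1.905, 0.001]
force: [0.3, -0.3, -1.0]
opening: 0.0233
gripper_force: 30.0
```

Emit:
{"api": "apply_moves", "payload": {"series": [[[0,0,4],[0,0,0]],[[0,0,5],[0,0,0]],[[0,0,3],[0,0,0]],[[0,0,2],[0,0,0]],[[0,0,1],[0,0,0]],[[0,0,1],[0,0,0]],[[0,0,0.5],[0,0,0]],[[0,0,0.5],[0,0,0]],[[0,0,0],[0,0,0]],[[0,0,0],[0,0,0]]]}}

```text
t: 37.27
tool_pos: [0.5043, 0.2383, 0.3176]
orientation: [2.498, 1.905, 0.0]
force: [-0.3, -0.8, 0.1]
opening: 0.0235
gripper_force: 30.0
```

Emit:
{"api": "apply_moves", "payload": {"series": [[[0,0,0.7],[0,0,0]],[[0,0,0.7],[0,0,0]],[[0,0,0],[0,0,0]],[[0,0,0],[0,0,0]]]}}

```text
t: 37.6
tool_pos: [0.5043, 0.2384, 0.3164]
orientation: [2.498, 1.905, 0.001]
force: [-0.3, -0.1, 2.1]
opening: 0.0236
gripper_force: 30.0
```

Emit:
{"api": "apply_moves", "payload": {"series": [[[0,0,0],[0,0,0]],[[0,0,0],[0,0,0]],[[0,0,0],[0,0,0]],[[0,0,-10],[0,0,0]],[[0,0,-25],[0,0,0]],[[0,0,-35],[0,0,0]],[[0,0,-35],[0,0,0]],[[-15,0,-29],[0,0,0]],[[-20,0,0],[0,0,0]],[[-15,0,0],[0,0,0]],[[0,0,0],[0,0,0]],[[0,0,0],[0,0,0]]], "claw": 0.45}}

```text
t: 38.6
tool_pos: [0.4907, 0.1894, 0.4492]
orientation: [-2.499, -1.903, 0.002]
force: [-0.8, 0.0, -1.0]
opening: 0.0417
gripper_force: 0.0
```

```bash
python3 - <<'E'
from h import *
s=st(); c,b,d=cam('wrist'); P=cloud(c,d); cv2.imwrite('pics/t5.png',b)
r=R.from_rotvec(s['orientation']);ctr=np.array([.506,.2385])
m=(P[...,2]>.125)&(P[...,2]<.142)&(np.hypot(P[...,0]-.506,P[...,1]-.2385)<.06); m=biggest(m); print('bar',rectw(P[m]),'z',np.percentile(P[m][:,2],[10,50,90]).round(4))
# rim: white housing at z~.162, in cleaner frame (yaw of pins 74.5 => x axis -15.5)
for a in (-15.3,-15.6):
    C=np.array([[np.cos(np.radians(a)),np.sin(np.radians(a))],[-np.sin(np.radians(a)),np.cos(np.radians(a))]])
    q=(P[...,:2]-ctr)@C.T*1000; k=(P[...,2]>.155)&(P[...,2]<.167)
    # inner opening edges: per row scan of |x| near y band
    for lab,i,j in (('x',0,1),('y',1,0)):
        for sg in (1,-1):
            e=[]
            for t in range(-50,51,5):
                w=k&(abs(q[...,j]-t)<1.5)&(sg*q[...,i]>50)&(sg*q[...,i]<100)
                if w.sum()>8: e.append((t,np.percentile(sg*q[...,i][w],2)))
            e=np.array(e)
            if len(e)>3: print(a,lab,sg,'inner',np.median(e[:,1]).round(2),'slope deg',np.degrees(np.polyfit(e[:,0],sg*e[:,1],1)[0]).round(2),len(e))
E
```

```text
t 38.6 p [0.4907 0.1894 0.4492] o [-2.499e+00 -1.903e+00  2.000e-03] F [-0.8  0.  -1. ] op 0.0417 g 0.0
bar (array([505.8, 239.2]), array([24.2, 79.4]), -16.0) z [0.1342 0.1352 0.136 ]
-15.3 x 1 inner 67.11 slope deg 0.13 21
-15.3 x -1 inner 66.66 slope deg 0.12 21
-15.3 y 1 inner 74.56 slope deg -0.12 21
-15.3 y -1 inner 74.09 slope deg -0.11 21
-15.6 x 1 inner 67.1 slope deg -0.18 21
-15.6 x -1 inner 66.66 slope deg -0.19 21
-15.6 y 1 inner 74.57 slope deg 0.18 21
-15.6 y -1 inner 74.11 slope deg 0.18 21
```

View pics/t5.png

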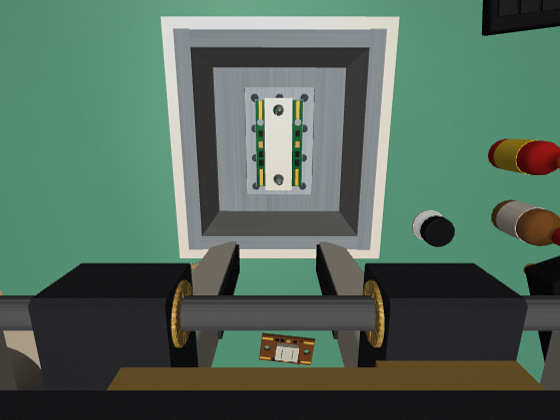

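The bar is on both pins, (278,109) and (278,179), top at z 0.1352 as expected (0.135). The opening centre is ≈ (506.2, 238.7) mm with tool yaw ≈ 74.57°. Now fetching the lid.

```bash
python3 - <<'E'
from h import *
plan(.5413,-.3683,.38,90)
E
```

```text
t 38.65 p [0.4908 0.1899 0.4489] o [-2.498 -1.904  0.003] F [-0.2  0.6 -1.6] op 0.042 g 0.0
now yaw 74.62 shift(tool now) [-524.7  196.9   68.8] turn rv [-0.0019  0.0004 -0.2685]
shift (tool after turn) [-558.2   50.5   68.9]
```

Emit:
{"api": "apply_moves", "payload": {"series": [[[0,0,0],[0,0,-0.09]],[[-15,0,0],[0,0,-0.09]],[[-30,3,0],[0,0,-0.0885]],[[-39,4,0],[0,0,0]],[[-39,4,0],[0,0,0]],[[-39,4,0],[0,0,0]],[[-39,4,0],[0,0,0]],[[-39,4,0],[0,0,0]],[[-39,4,0],[0,0,0]],[[-39,4,0],[0,0,0]],[[-39,4,0],[0,0,0]],[[-39,4,0],[0,0,0]]], "claw": 0.6}}

```text
t: 39.65
tool_pos: [0.5252, -0.2072, 0.4486]
orientation: [-2.218, -2.222, 0.0]
force: [0.6, 1.0, 0.4]
opening: 0.056
gripper_force: 0.0
```

```bash
python3 - <<'E'
from h import *
plan(.5413,-.3683,.38,90)
E
```

```text
t 39.65 p [ 0.5252 -0.2072  0.4486] o [-2.218 -2.222  0.   ] F [0.6 1.  0.4] op 0.056 g 0.0
now yaw 90.09 shift(tool now) [-161.2   15.9   68.4] turn rv [-0.0016 -0.0013  0.0015]
shift (tool after turn) [-161.1   16.1   68.6]
```

Emit:
{"api": "apply_moves", "payload": {"series": [[[-38,4,0],[0,0,0]],[[-38,4,15],[0,0,0]],[[-38,4,25],[0,0,0]],[[-30,4,20],[0,0,0]],[[-17,0,8],[0,0,0]],[[0,0,0],[0,0,0]],[[0,0,0],[0,0,0]],[[0,0,0],[0,0,0]]]}}

```text
t: 40.32
tool_pos: [0.5413, -0.3625, 0.3839]
orientation: [-2.219, -2.222, -0.001]
force: [0.7, 0.2, -0.5]
opening: 0.0558
gripper_force: 0.0
```

```bash
python3 - <<'E'
from h import *
s=st(); c,b,d=cam('wrist'); P=cloud(c,d); cv2.imwrite('pics/lid.png',b)
for n,lo,hi in [('knob',.034,.06),('lid',.006,.016)]:
    m=(P[...,2]>lo)&(P[...,2]<hi)&(np.hypot(P[...,0]-.541,P[...,1]+.369)<.14); m=biggest(m); print(n,rectw(P[m]),np.median(P[m][:,2]).round(4),P[m].max(0).round(4),P[m].min(0).round(4))
E
```

```text
t 40.32 p [ 0.5413 -0.3625  0.3839] o [-2.219e+00 -2.222e+00 -1.000e-03] F [ 0.7  0.2 -0.5] op 0.0558 g 0.0
knob (array([ 541.9, -367.5]), array([21.8, 43.3]), -0.2) 0.0417 [ 0.5528 -0.3459  0.0445] [ 0.5309 -0.3892  0.0343]
lid (array([ 542.1, -368.3]), array([165.5, 179.8]), 0.1) 0.0101 [ 0.6247 -0.2783  0.0133] [ 0.4593 -0.4582  0.0071]
```

Emit:
{"api": "apply_moves", "payload": {"series": [[[-5.4,0.6,10],[0,0,0]],[[0,0,35],[0,0,0]],[[0,0,38],[0,0,0]],[[0,0,38],[0,0,0]],[[0,0,30],[0,0,0]],[[0,0,16],[0,0,0]],[[0,0,10],[0,0,0]],[[0,0,4.5],[0,0,0]],[[0,0,1],[0,0,0]],[[0,0,0],[0,0,0]],[[0,0,0],[0,0,0]]]}}

```text
t: 41.28
tool_pos: [0.5423, -0.3693, 0.2039]
orientation: [2.218, 2.22, 0.001]
force: [0.4, -0.2, 0.1]
opening: 0.0557
gripper_force: 0.0
```

Emit:
{"api": "apply_moves", "payload": {"series": [[[0,0,0],[0,0,0]],[[0,0,0],[0,0,0]],[[0,0,0],[0,0,0]],[[0,0,0],[0,0,0]],[[0,0,0],[0,0,0]],[[0,0,0],[0,0,0]],[[0,0,0],[0,0,0]]], "claw": 0.15, "newtons": 45}}

```text
t: 41.87
tool_pos: [0.5415, -0.3689, 0.2018]
orientation: [-2.22, -2.223, -0.0]
force: [1.2, 1.0, 0.4]
opening: 0.0219
gripper_force: 45.0
```

```bash
python3 - <<'E'
from h import *
plan(.5058,.2387,.42,74.57)
E
```

```text
t 41.87 p [ 0.5415 -0.3689  0.2018] o [-2.22  -2.223 -0.   ] F [1.2 1.  0.4] op 0.0219 g 45.0
now yaw 90.06 shift(tool now) [ 607.6  -35.1 -218.2] turn rv [-0.     -0.      0.2703]
shift (tool after turn) [ 576.2 -196.  -218.2]
```

Emit:
{"api": "apply_moves", "payload": {"series": [[[0,0,-10],[0,0,0]],[[0,0,-25],[0,0,0]],[[0,0,-35],[0,0,0]],[[0,0,-38],[0,0,0.054]],[[0,0,-38],[0,0,0.054]],[[0,0,-38],[0,0,0.054]],[[0,0,-24],[0,0,0.054]],[[0,0,-10],[0,0,0.0543]],[[15,-5,0],[0,0,0]],[[32,-11,0],[0,0,0]],[[34,-12,0],[0,0,0]],[[34,-12,0],[0,0,0]]]}}

```text
t: 42.87
tool_pos: [0.5328, -0.2463, 0.4197]
orientation: [-2.5, -1.901, 0.0]
force: [0.5, 0.8, -2.5]
opening: 0.022
gripper_force: 45.0
```

Emit:
{"api": "apply_moves", "payload": {"series": [[[34,-12,0],[0,0,0]],[[34,-12,0],[0,0,0]],[[34,-12,0],[0,0,0]],[[34,-12,0],[0,0,0]],[[34,-12,0],[0,0,0]],[[34,-12,0],[0,0,0]],[[34,-12,0],[0,0,0]],[[34,-12,0],[0,0,0]],[[34,-12,0],[0,0,0]],[[34,-12,0],[0,0,0]],[[34,-11,0],[0,0,0]],[[34,-11,0],[0,0,0]]]}}

```text
t: 43.87
tool_pos: [0.5044, 0.1854, 0.4201]
orientation: [2.499, 1.903, -0.0]
force: [0.3, -0.1, -3.2]
opening: 0.0219
gripper_force: 45.0
```

Emit:
{"api": "apply_moves", "payload": {"series": [[[28,-10,0],[0,0,0]],[[12,-4,0],[0,0,0]],[[0,0,0],[0,0,0]],[[0,0,0],[0,0,0]]]}}

```text
t: 44.2
tool_pos: [0.5021, 0.2262, 0.4197]
orientation: [2.498, 1.905, -0.001]
force: [-0.6, 0.4, -3.0]
opening: 0.0214
gripper_force: 45.0
```

```bash
python3 - <<'E'
from h import *
plan(.5055,.2379,.365,74.57)
c,b,d=cam('wrist');cv2.imwrite('pics/lidh.png',b)
E
```

```text
t 44.2 p [0.5021 0.2262 0.4197] o [ 2.498e+00  1.905e+00 -1.000e-03] F [-0.6  0.4 -3. ] op 0.0214 g 45.0
now yaw 74.66 shift(tool now) [12.2  0.2 54.7] turn rv [-0.0003  0.0009  0.0016]
shift (tool after turn) [12.2  0.2 54.7]
```

Emit:
{"api": "apply_moves", "payload": {"series": [[[6,0.1,0],[0,0,0.0015]],[[6.2,0.1,5],[0,0,0]],[[0,0,18],[0,0,0]],[[0,0,18],[0,0,0]],[[0,0,8],[0,0,0]],[[0,0,3],[0,0,0]],[[0,0,0],[0,0,0]],[[0,0,0],[0,0,0]],[[0,0,0],[0,0,0]]]}}

```text
t: 45.0
tool_pos: [0.5062, 0.2377, 0.3691]
orientation: [2.501, 1.901, 0.003]
force: [0.1, -0.2, -3.0]
opening: 0.0221
gripper_force: 45.0
```

```bash
python3 - <<'E'
from h import *
for _ in range(1): plan(.5055,.2379,.3575,74.57)
E
```

```text
t 45.0 p [0.5062 0.2377 0.3691] o [2.501 1.901 0.003] F [ 0.1 -0.2 -3. ] op 0.0221 g 45.0
now yaw 74.47 shift(tool now) [-0.  -0.7 11.5] turn rv [ 0.0016 -0.0012 -0.0017]
shift (tool after turn) [-0.  -0.7 11.6]
```

Emit:
{"api": "apply_moves", "payload": {"series": [[[0,-0.4,2],[0,0,0]],[[0,0,1.5],[0,0,0]],[[0,0,1.5],[0,0,0]],[[0,0,1.5],[0,0,0]],[[0,0,1],[0,0,0]],[[0,0,0],[0,0,0]]]}}

```text
t: 45.5
tool_pos: [0.5053, 0.2378, 0.3598]
orientation: [-2.501, -1.901, 0.001]
force: [0.4, -0.6, -2.8]
opening: 0.0215
gripper_force: 45.0
```

The step is inside the opening without contact. Last 2 mm.

Emit:
{"api": "apply_moves", "payload": {"series": [[[0,0,0.8],[0,0,0]],[[0,0,0.6],[0,0,0]],[[0,0,0.4],[0,0,0]],[[0,0,0],[0,0,0]],[[0,0,0],[0,0,0]]]}}

```text
t: 45.92
tool_pos: [0.5054, 0.2378, 0.3584]
orientation: [-2.501, -1.901, 0.0]
force: [-0.6, -0.3, -3.2]
opening: 0.0219
gripper_force: 45.0
```

Emit:
{"api": "apply_moves", "payload": {"series": [[[0,0,0.5],[0,0,0]],[[0,0,0.5],[0,0,0]],[[0,0,0.3],[0,0,0]],[[0,0,0],[0,0,0]],[[0,0,0],[0,0,0]]]}}

```text
t: 46.33
tool_pos: [0.5054, 0.2378, 0.3577]
orientation: [2.501, 1.901, 0.001]
force: [-2.9, -1.4, 3.7]
opening: 0.0218
gripper_force: 45.0
```

Contact at TCP 0.3577, against 0.3578 expected. Releasing and backing away for a last look.

Emit:
{"api": "apply_moves", "payload": {"series": [[[0,0,0],[0,0,0]],[[0,0,0],[0,0,0]],[[0,0,0],[0,0,0]],[[0,0,0],[0,0,0]],[[0,0,-10],[0,0,0]],[[0,0,-30],[0,0,0]],[[0,0,-38],[0,0,0]],[[-20,0,-20],[0,0,0]],[[-35,0,0],[0,0,0]],[[-30,0,0],[0,0,0]],[[0,0,0],[0,0,0]],[[0,0,0],[0,0,0]]], "claw": 0.6}}

```text
t: 47.33
tool_pos: [0.4825, 0.1548, 0.4563]
orientation: [2.503, 1.898, 0.003]
force: [-0.3, 0.2, 0.3]
opening: 0.0558
gripper_force: 0.0
```

```bash
python3 - <<'E'
from h import *
s=st(); c,b,d=cam('wrist'); P=cloud(c,d); cv2.imwrite('pics/fin.png',b)
n=np.hypot(P[...,0]-.506,P[...,1]-.2385)
m=biggest((P[...,2]>.19)&(P[...,2]<.21)&(n<.06)); print('knob',rectw(P[m]),np.median(P[m][:,2]))
m=biggest((P[...,2]>.16)&(P[...,2]<.175)&(n<.08)&(n>.04)); p=P[m]; f=np.linalg.lstsq(np.c_[p[:,:2]-[.506,.2385],np.ones(len(p))],p[:,2],rcond=None)[0]; print('plate plane slopes,z',f.round(4))
c,b,d=cam('top'); cv2.imwrite('pics/fin_top.png',b)
E
```

```text
t 47.33 p [0.4825 0.1548 0.4563] o [2.503 1.898 0.003] F [-0.3  0.2  0.3] op 0.0558 g 0.0
knob (array([506.4, 238.5]), array([22. , 43.7]), -15.1) 0.1978549161814677
plate plane slopes,z [-0.0004  0.0005  0.1662]
```

View pics/fin_top.png

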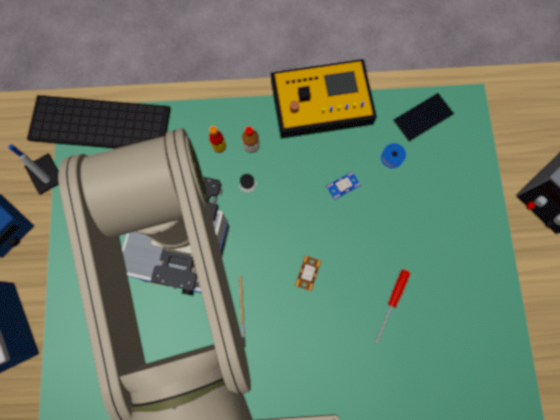

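View pics/fin.png

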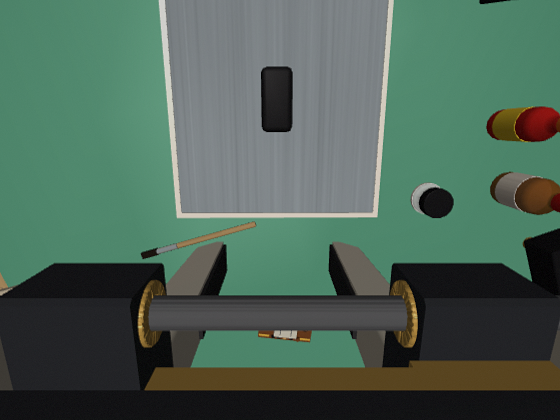

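The top view shows the mat cleared of green boards and bar; blue is still at (344,185), brown at (309,273), and the jar, bottles, reel, brush and screwdriver are unmoved. In the wrist view the lid lies level, with plate top at 0.1662 and knob at (277,99), and square on the housing.

```bash
python3 -c "
from plant import robot
print(robot.close_job())"
```

```text
the job is handed in; nothing more can be done
None
```

The job is done and handed in at about 47 s: all three green boards are down on both pins, the hold-down bar is on top, the lid is back level and square on the tank, and nothing else on the bench was moved.

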